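Clamp a specimen pot with the knob under the holding stand

TASK

Take the lidded specimen pot from the holding stand's shelf and stand it upright in the nest between the sprung pad and the steel stop. Then turn the round knob under the shelf's front tongue (anticlockwise seen from above) until the pad holds the pot snugly against the stop: clearly pressed, but not over-tightened, because the pot cracks. Let go of the knob and leave the dropper bottle standing where it is.

Things in the scene. Friction and masses are not known exactly. Their poses are not given: they have to be found in the camera images.
- pot_center (a point): centre (half-way up) of the specimen pot: off-white plastic pot, 65 mm tall, body 44 mm diameter up to 50 mm, white screw lid 49 mm diameter over the top 15 mm, about 75 g; stands loose on the shelf board. z is the pot's upright axis.
- dropper_center (a point): centre (half-way up) of the brown dropper bottle, 28 mm diameter to 58 mm and 18 mm above, 100 mm tall, loose on the shelf board on the other side of the nest from the pot (which side is which varies). To be left alone.
- stand: grey metal holding stand, fixed. Origin on the bench straight under the nest; x points to its back, away from the robot, y to the left, z up. Shelf board 12 mm thick, its top 117 mm above the bench, covering x -90 to +85 mm, y -155 to +155 mm in this frame; carried by an upright at the back, over a closed laptop whose top is 27 mm above the bench.
- tongue_tip (a point): front end of the tongue, 16 mm wide (y -8 to +8 mm in the stand's frame) and 12 mm thick, that runs forward (-x) from the board, x = -90 to -175 mm; this point is at its top, 117 mm above the bench. The clamp's push bar lies along it, no wider, up to 132 mm above the bench, and sticks out up to 5 mm past this end. Nothing is beside or below the tongue but the knob.
- nest (a point): where the centre of the pot is when it stands on the board seated against the stop: 149.5 mm above the bench, at x = 0, y = 0 of the stand; axes as the stand's. Pad and stop are at most 46 mm wide in y and 31 mm high above the board, so the pot can be set down with the fingers closing along the stand's y.
- stop: fixed steel stop, a shallow vee (150 degrees), 44 mm wide, 28 mm high, on the +x side of the nest; origin on the board 28 mm behind the nest. The sprung rubber pad (30 mm wide, 28 mm high) comes from the -x side along the stand's x; it begins 8 to 20 mm short of the seated pot (varies, not measured).
- knob: round grey plastic knurled knob on the underside of the tongue, 51 mm diameter, 24 mm high, axis vertical; origin at its middle, 89 mm above the bench, at x = -150, y = 0 mm of the stand. Fingers that straddle the tongue from above grip it across its diameter, their closing line within 45 degrees of the stand's y; then let go, turn back and grip again for more.
- knob_axis (a point): lower end of the knob's axis, 77 mm above the bench. Turned +z (anticlockwise from above) the knob drives the pad toward the stop, 10 mm per rad. Drag about 0.27 N m; it stays where it is left. Once the pot is pinched the pad's spring gives 4 N per mm, so each further 0.1 rad adds 4 N and 0.04 N m of drag: 6 to 22 N is a snug hold, 25 N cracks the pot.

How it is judged:
By the outcome, as a careful person would: the job done as asked, in the order asked, and still so for the second after the job is handed in, with the robot touching nothing.
It also fails if it takes over 72 s, if anything falls off the work surface, if the arm or the gripper's body presses on something with over 40 N, if the wrist force passes 120 N, or if a joint passes its speed limit or range.

ROBOT

A 6-joint arm with a two-finger parallel gripper is mounted at the origin on a cart in front of the work surface, level with it; the furniture and walls round the work are solid. World frame = base frame: x ahead of the robot, y to its left, z up, the work surface at z = 0. Lengths are in m, angles in rad, forces in N, time in s.
With the tool pointing down it reaches from about 0.35 to 0.975 m from the base axis. Payload 4.9 kg.
Tool frame: the origin (TCP) lies on the mounting face of the last link; the fingertips stand 173 mm ahead of it and the grasp point (between the pads) lies 155 mm ahead of it; z points along the fingers, y is the line along which they close (so a half turn about z gives the same grasp; the last joint's range is limited). The gripper opens to 85 mm and grips with 20 to 120 N. Pads are 22 mm wide; open, the fingers measure 114 mm over their backs; the gripper's body (76 mm by 85 mm) begins 54 mm behind the grasp point. The pads swing forward as they close: fully open they stand 13 mm farther back than shut.
Start: joints at [1.208, 0.053, 1.613, -0, 1.476, -0.119], TCP at [0.151, 0.607, 0.405] pointing down, gripper open.
Joint ranges: [-3.01, 3.01], [-1.01, 2.22], [0.06, 2.58], [-1.02, 4.17], [0.09, 2.62], [-3.14, 3.14]. Speed limits (rad/s): [2.57, 2.57, 3.14, 3.14, 3.14, 3.14].

INTERFACE

Orientations are given as a rotation vector (axis times angle).
In Python, from station import monitor, eyes, finish_job gives the robot as it stands. The module is installed in compiled form; this text tells all that it offers.
- The arm moves only by the tool step_arm, never from a script. Its argument "commands" is a list of rows, each a list of 3 entries, a list of its own where there are three numbers: the opening in per cent of the stroke, from 0 (shut) to 100 (fully open), then the shift along the tool's x, y, z in mm, then the turn about the tool's z in degrees. In form: [[hand, [x, y, z], yaw], ...]. A call has 1 to 12 rows; each row is the pose to reach, as a shift and turn from the pose commanded when the call began, along the tool's axes at that moment; what a row does not reach only later rows make up. A row lasts 1/8 s, in which the tool goes at most 62.5 mm and 10.7 degrees, less where a joint would pass 70% of its speed; a pose out of reach is approached as far as the arm can. A call with a gripper value outside its range is refused whole. The fingers move at their own pace and stop on an object; "squeeze" is the grip in N (left out, the last holds). Time passes only in rows, so rows that repeat a pose let the fingers close. It gives the time, the measured TCP pose, the force, the opening and the grip force at its end, in the units of the state.
- monitor.get_obs(): the state, without advancing time (a new reading comes with each control period).
- eyes.get_image(name): name is "side" or "top"; returns the picture (420x560x3 uint8, red, green, blue); there is no depth.
- eyes.camera_info(name): a dict with "camera_matrix" (3x3 intrinsics, pixels), "extrinsics" (4x4, takes a point from camera to world coordinates). Camera axes: x right, y down, z forward; pixel columns grow to the right and rows downward; lengths in m; the calibration is good to about 2 mm. A picture is of the moment at which its call begins. camera_info takes no time and is no camera call.
- finish_job(): hands the job in; it is judged then, once.
The state is a dict: "t": time; "q": joint angles; "dq": joint speeds; "effort": joint torques, N m; "tool_pos": TCP position; "tool_rot": TCP orientation; "contact_force": force on the tool from outside, world axes, zero at the start; "wrist_torque": the same for the moment, N m; "opening": finger opening in m; "grip_force": force on a finger pad.
Only numpy, scipy, OpenCV 4.12 (cv2) and the standard library are available. Lean on these libraries where they do the work, as an engineer would, in place of code of your own. Each camera call takes 0.05 s, during which the arm holds its last target. There are 200 camera calls.

## Working session

There is one attempt and no reset: what is moved stays moved. The work goes in short steps, Python scripts to look and compute and a tool call to move; the robot and the scene stay as the last step left them, time stands still between calls to the robot, and variables do not carry over. Pictures are saved under pics/ and viewed, at most 10 in all, crops included, and the job is handed in when it is done.

Besides the shell and the picture viewer there is one more tool, called by a JSON object that holds its "api" and its "payload", one argument or row to a line. step_arm: Moves the arm, as the interface text tells. Its arguments: {"type":"object","properties":{"commands":{"type":"array"},"squeeze":{"type":"number"}},"required":["commands"]}

```bash
mkdir -p pics; python3 - <<'E'
from station import monitor, eyes
import cv2
print(monitor.get_obs())
for n in("side","top"):
    cv2.imwrite(f"pics/{n}0.png",eyes.get_image(n)[:,:,::-1]); i=eyes.camera_info(n); print(n,i["camera_matrix"],i["extrinsics"])
E
```

```text
{'t': 0.0, 'q': array([ 1.20797139e+00,  5.33392114e-02,  1.61425054e+00, -1.07331203e-05,
        1.47602318e+00, -1.19013269e-01]), 'dq': array([-0.00051258, -0.0005845 , -0.00134823, -0.0007205 ,  0.00238236,
        0.00036645]), 'effort': array([ 1.54421876e-03, -3.93671572e+01, -3.70179927e+01, -1.34242509e-05,
        6.82651356e-03, -8.07583206e-06]), 'tool_pos': array([0.15079184, 0.60626581, 0.40349958]), 'tool_rot': array([-3.81971467e-01, -3.11780843e+00,  3.08533339e-03]), 'contact_force': array([ 0.18473435,  0.18902965, -0.20159189]), 'wrist_torque': array([-0.00226573, -0.03072334, -0.03077412]), 'grip_force': 0.0, 'opening': 0.08541256124428195}
side [[475.69488102   0.         282.22338121]
 [  0.         475.69488102 209.00973412]
 [  0.           0.           1.        ]] [[ 0.5764035   0.64939679 -0.49602704  0.94533598]
 [ 0.81712741 -0.46388353  0.34222051 -0.50033317]
 [-0.00786187 -0.60257438 -0.798024    0.82441489]
 [ 0.          0.          0.          1.        ]]
top [[413.86309934   0.         286.11410809]
 [  0.         413.86309934 205.81285885]
 [  0.           0.           1.        ]] [[-0.02785858 -0.9872041   0.15700946  0.40048275]
 [-0.99932579  0.02374733 -0.02800042 -0.20314512]
 [ 0.02391357 -0.15768366 -0.98720008  0.94952054]
 [ 0.          0.          0.          1.        ]]
```

View pics/side0.png

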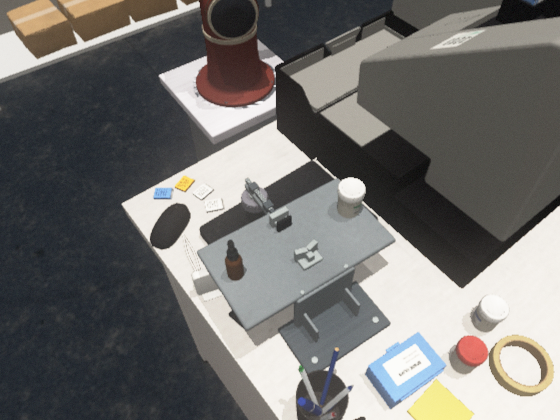

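View pics/top0.png

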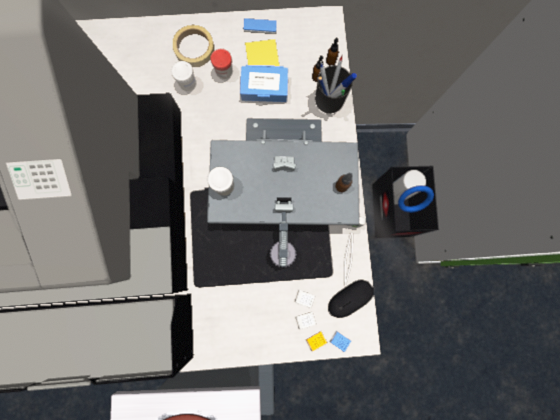

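The side view shows the pot at about (351,190), the dropper at (235,262), the stop at (308,255), the pad at (283,220) and the knob at (255,200). In the top view the pot is at (220,182), the dropper at (343,184), the stop at (284,162), the pad at (284,205) and the knob at (283,254). A tall machine stands to the left of the shelf.

```bash
cat > h.py <<'E'
import numpy as np, cv2
from station import monitor, eyes
def ray(n,uv):
    i=eyes.camera_info(n);K=np.array(i["camera_matrix"]);T=np.array(i["extrinsics"])
    return T[:3,3],T[:3,:3]@np.linalg.solve(K,[uv[0],uv[1],1])
def onz(n,uv,z):
    o,d=ray(n,uv);return o+d*(z-o[2])/d[2]
def tri(a,b):
    o,d=ray("top",a);p,e=ray("side",b)
    s=np.linalg.lstsq(np.c_[d,-e],p-o,rcond=None)[0]
    return (o+d*s[0]+p+e*s[1])/2, np.linalg.norm(o+d*s[0]-p-e*s[1])
E
python3 - <<'E'
from h import *
im=cv2.imread("pics/top0.png"); s=cv2.imread("pics/side0.png")
# lid
for n,I,box in(("top",im,(195,160,250,205)),("side",s,(325,165,375,220))):
    x0,y0,x1,y1=box; g=I[y0:y1,x0:x1].min(2)
    m=(g>150).astype(np.uint8); c=max(cv2.findContours(m,0,2)[0],key=cv2.contourArea)
    e=cv2.fitEllipse(cv2.convexHull(c)); print(n,"lid",e,onz(n,(e[0][0]+x0,e[0][1]+y0),.182))
# board mask: bluish grey top
hsv=cv2.cvtColor(im,cv2.COLOR_BGR2HSV); print("board px",im[150,250],im[215,330],im[205,320],"laptop",im[240,230],"base",im[125,310])
g=im.astype(int); v=im.max(2)
m=((v>60)&(v<125)&(im.max(2)-im.min(2)<40)).astype(np.uint8); m[:135]=0;m[230:]=0;m[:,:195]=0;m[:,375:]=0
m=cv2.morphologyEx(m,cv2.MORPH_OPEN,np.ones((5,5)))
c=max(cv2.findContours(m,0,2)[0],key=cv2.contourArea); h=cv2.convexHull(c)
b=cv2.boxPoints(cv2.minAreaRect(h)); a=cv2.approxPolyDP(h,5,True)[:,0]; print(b)
P=np.array([onz("top",p,.117) for p in b]); print(P,[np.linalg.norm(P[i]-P[i-1]) for i in range(4)],P.mean(0)); print(a.tolist())
for nm,uv,z in(("knobtop",(283,254),.10),("stop",(284,158),.145),("pad",(284,207),.145),("dropper",(343,184),.167)):print(nm,onz("top",uv,z))
print(tri((180,100),(300,45)))
cv2.imwrite("pics/c1.png",cv2.resize(np.hstack([im[130:280,195:365],s[150:300,190:360]]),None,fx=2.3,fy=2.3,interpolation=2))
E
```

```text
top lid ((30.224660873413086, 18.918010711669922), (58.50933837890625, 71.6954116821289), 113.63397979736328) [ 0.57681919 -0.11117947  0.182     ]
side lid ((-7.323751449584961, 29.720428466796875), (51.91887664794922, 93.27764129638672), 80.7978744506836) [ 0.55637253 -0.15706766  0.182     ]
board px [166 164 159] [172 168 164] [168 165 160] laptop [50 49 51] base [164 164 158]
[[360.79266 175.13416]
 [369.79266 174.13416]
 [375.86584 228.7927 ]
 [366.86584 229.7927 ]]
[[ 0.59349393 -0.38322958  0.117     ]
 [ 0.5952     -0.40209197  0.117     ]
 [ 0.48127807 -0.40766761  0.117     ]
 [ 0.47971073 -0.38918959  0.117     ]] [np.float64(0.11393918123001849), np.float64(0.01893938604142145), np.float64(0.11405828986444885), np.float64(0.018544370013750273)] [ 0.53742069 -0.39554469  0.117     ]
[[362, 175], [370, 183], [374, 229], [366, 222]]
knobtop [ 0.43619244 -0.21810937  0.1       ]
stop [ 0.62562579 -0.2244299   0.145     ]
pad [ 0.526173   -0.22173763  0.145     ]
dropper [ 0.56508065 -0.33678156  0.167     ]
(array([ 0.56647405, -0.15062825,  0.50701858]), np.float64(0.1069812420288286))
```

View pics/c1.png

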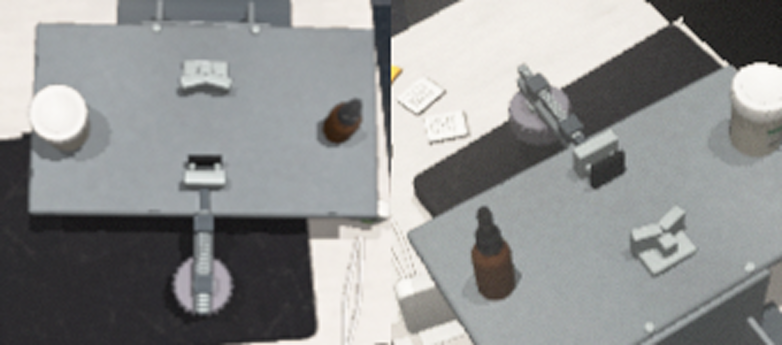

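The crop shows the lid, the whole board outline, and the tongue and knob clearly. The thresholds have to go higher, because the board is at about 165.

```bash
python3 - <<'E'
from h import *
im=cv2.imread("pics/top0.png"); s=cv2.imread("pics/side0.png")
print(im[182,221],im[182,245],s[185,351],s[200,351],im[137,230],im[182,203])
for n,I,box in(("top",im,(195,155,250,210)),("side",s,(330,165,375,220))):
    x0,y0,x1,y1=box; g=I[y0:y1,x0:x1].min(2)
    for th in(195,210,225):
        m=(g>th).astype(np.uint8); cs=cv2.findContours(m,0,2)[0]
        for c in sorted(cs,key=cv2.contourArea)[-2:]:
            if cv2.contourArea(c)>150:
                x,y,w,h=cv2.boundingRect(c); cc=(x+w/2-.5+x0,y+h/2-.5+y0); print(n,th,cc,w,h,onz(n,cc,.18))
# board
m=cv2.inRange(im,(135,135,130),(195,190,185)); m[:130]=0;m[232:]=0;m[:,:195]=0;m[:,375:]=0
m=cv2.morphologyEx(m,cv2.MORPH_OPEN,np.ones((5,5)))
c=max(cv2.findContours(m,0,2)[0],key=cv2.contourArea); h=cv2.convexHull(c)
print(cv2.approxPolyDP(h,4,True)[:,0].tolist()); b=cv2.boxPoints(cv2.minAreaRect(h)); print(b)
P=np.array([onz("top",p,.117) for p in b]); print(P,[np.linalg.norm(P[i]-P[i-1]) for i in range(4)],P.mean(0))
# corners by eye from crop
E=[(37,24),(378,28),(383,217),(30,213)]
for u,v in E:
    p=(195+u/2.3,130+v/2.3); print(p,onz("top",p,.117))
E
```

```text
[242 245 247] [167 165 160] [245 248 249] [162 168 171] [225 230 235] [230 235 241]
top 195 (213.5, 172.5) 38 36 [ 0.59025562 -0.08880311  0.18      ]
top 210 (213.5, 172.5) 38 36 [ 0.59025562 -0.08880311  0.18      ]
top 225 (201.5, 172.0) 14 35 [ 0.59173022 -0.06611361  0.18      ]
top 225 (219.5, 178.5) 24 24 [ 0.57833258 -0.10012778  0.18      ]
side 195 (351.5, 188.0) 26 21 [ 0.5776784  -0.09852333  0.18      ]
side 210 (351.5, 187.5) 26 20 [ 0.57680691 -0.0977866   0.18      ]
side 225 (351.5, 187.5) 26 20 [ 0.57680691 -0.0977866   0.18      ]
[[210, 142], [356, 143], [358, 223], [208, 221]]
[[207.8596  221.4928 ]
 [208.79588 138.16623]
 [358.9342  139.85318]
 [357.99792 223.17975]]
[[ 0.5046839  -0.06808642  0.117     ]
 [ 0.6793769  -0.06970927  0.117     ]
 [ 0.66943439 -0.38359585  0.117     ]
 [ 0.49364301 -0.37187338  0.117     ]] [np.float64(0.3039875331379102), np.float64(0.17470054003636074), np.float64(0.3140440077439894), np.float64(0.17618179654476268)] [ 0.58678455 -0.22331623  0.117     ]
(211.08695652173913, 140.43478260869566) [ 0.67437235 -0.07446279  0.117     ]
(359.3478260869565, 142.17391304347825) [ 0.66436183 -0.38418556  0.117     ]
(361.52173913043475, 224.34782608695653) [ 0.49107752 -0.37893177  0.117     ]
(208.04347826086956, 222.60869565217394) [ 0.5024101  -0.06845943  0.117     ]
```

```bash
python3 - <<'E'
from h import *
im=cv2.imread("pics/top0.png"); s=cv2.imread("pics/side0.png")
a=np.zeros((400,200,3),np.uint8); a=im[0:400,0:200]; b=s[0:280,260:560]
b=np.vstack([b,np.zeros((120,300,3),np.uint8)])
cv2.imwrite("pics/c2.png",cv2.resize(cv2.convertScaleAbs(np.hstack([a,b]),alpha=1.5),None,fx=1.5,fy=1.5))
print("keypad",tri((40,178),(457,40)))
for n in("top","side"):
    i=eyes.camera_info(n);T=np.linalg.inv(i["extrinsics"])
    for p in([.151,.606,.405,1],[.151,.606,.23,1],[0,0,0,1]):
        c=(T@p)[:3];print(n,p,(i["camera_matrix"]@c/c[2])[:2],c[2])
E
```

```text
keypad (array([0.54235038, 0.13045739, 0.36523615]), np.float64(0.0012422021461874096))
top [0.151, 0.606, 0.405, 1] [-422.62197211  511.4906484 ] 0.47572317245350976
top [0.151, 0.606, 0.23, 1] [-236.48100062  447.66710284] 0.6484831871452973
top [0, 0, 0, 1] [183.9069069  467.76745346] 0.8687990296695751
side [0.151, 0.606, 0.405, 1] [ 475.30416092 -124.48904418] 1.107325171863749
side [0.151, 0.606, 0.23, 1] [454.20512111 -46.91215843] 1.2469793716500441
side [0, 0, 0, 1] [234.73684866  81.02927251] 1.2980393479465488
```

View pics/c2.png

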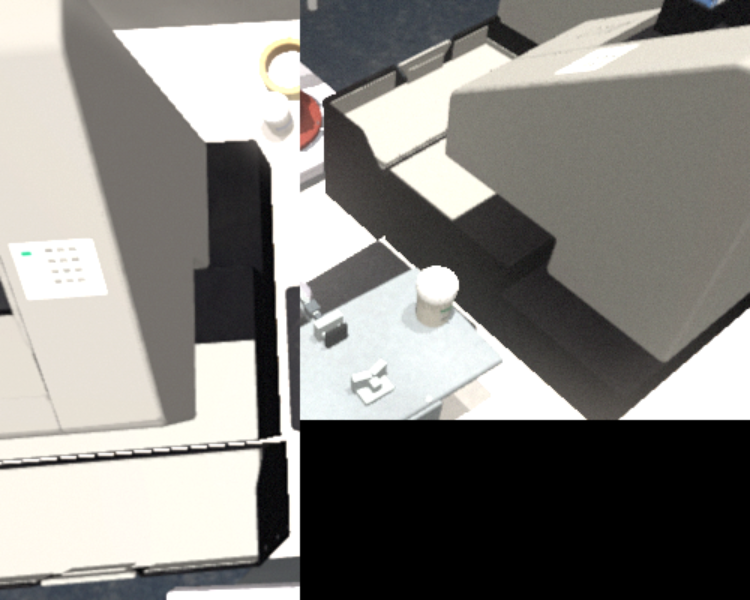

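```bash
python3 - <<'E'
from h import *
print("bodyfront",tri((107,280),(361,63)))
print("trayfrontcorner",tri((172,360),(278,67)))
print("trayfrontcorner2",tri((190,358),(278,67)))
print("lid182",onz("top",(219.5,181.5),.182),onz("side",(351.5,187.5),.182))
for z in(0,.1,.15):print(z,onz("top",(185,250),z),onz("top",(170,250),z), onz("side",(427,258),z))
E
```

```text
bodyfront (array([0.39456527, 0.07043241, 0.26011065]), np.float64(0.0024286622689791235))
trayfrontcorner (array([ 0.25613567, -0.02640467,  0.21034773]), np.float64(0.007412070098085449))
trayfrontcorner2 (array([ 0.26716439, -0.0487965 ,  0.2246391 ]), np.float64(0.017336152661272128))
lid182 [ 0.57206954 -0.10038057  0.182     ] [ 0.57795067 -0.09903594  0.182     ]
0 [0.45540594 0.00247259 0.        ] [0.45630739 0.03632177 0.        ] [0.70281138 0.01883686 0.        ]
0.1 [ 0.44962163 -0.01918231  0.1       ] [0.45042814 0.011102   0.1       ] [ 0.73222916 -0.0441375   0.1       ]
0.15 [ 0.44672948 -0.03000976  0.15      ] [ 0.44748852 -0.00150789  0.15      ] [ 0.74693806 -0.07562469  0.15      ]
```

Both views put the pot centre at about (0.576,-0.100). The board centre gives the stand origin (0.5855,-0.2266), yaw about -2°. The printer stands to the left, over 0.37 m tall, so I raise the arm first.

{"api": "step_arm", "payload": {
  "commands": [
    [100,[0,0,-50],0],
    [100,[0,0,-100],0],
    [100,[0,0,-150],0],
    [100,[0,0,-200],0],
    [100,[0,0,-250],0],
    [100,[0,0,-290],0],
    [100,[0,0,-290],0],
    [100,[0,0,-290],0]
  ],
  "squeeze": 25
}}

```text
t: 1.1
tool_pos: [0.151, 0.6068, 0.6932]
tool_rot: [-0.382, -3.118, 0.003]
contact_force: [-0.4, 0.4, -1.0]
opening: 0.0853
grip_force: 0.0
```

```bash
cat > go.py <<'E'
import sys
from h import *
from scipy.spatial.transform import Rotation as R
def rel(target,deg=None):
    """target = TCP world xyz; deg = wanted world angle of tool y"""
    o=monitor.get_obs();Q=R.from_rotvec(o["tool_rot"]).as_matrix()
    a=np.degrees(np.arctan2(Q[1,1],Q[0,1]))
    print("t",round(float(o["t"]),2),"pos",o["tool_pos"].round(4),"ang",a.round(1),"F",o["contact_force"].round(1),"T",o["wrist_torque"].round(3),"op",round(float(o["opening"]),4),"grip",round(float(o["grip_force"]),1),"q",o["q"].round(2))
    print("shift mm",(1000*Q.T@(np.array(target)-o["tool_pos"])).round(1),"yaw",None if deg is None else round(a-deg,1))
if __name__=="__main__":
    v=list(map(float,sys.argv[1:])); rel(v[:3],v[3] if len(v)>3 else None)
E
python3 go.py .40 .10 .695 88; python3 go.py .576 -.1005 .695 88
```

```text
t 1.1 pos [0.151  0.6068 0.6932] ang 76.0 F [-0.4  0.4 -1. ] T [ 0.02  -0.017  0.072] op 0.0853 grip 0.0 q [ 1.21  0.04  1.15  0.    1.95 -0.12]
shift mm [-364.  -431.8   -1. ] yaw -12.0
t 1.1 pos [0.151  0.6068 0.6932] ang 76.0 F [-0.4  0.4 -1. ] T [ 0.02  -0.017  0.072] op 0.0853 grip 0.0 q [ 1.21  0.04  1.15  0.    1.95 -0.12]
shift mm [-583.2 -583.8   -0.8] yaw -12.0
```

{"api": "step_arm", "payload": {
  "commands": [
    [100,[-28,-46,0],-1],
    [100,[-57,-91,0],-2],
    [100,[-85,-137,0],-4],
    [100,[-113,-183,0],-6],
    [100,[-142,-228,0],-8],
    [100,[-170,-274,0],-10],
    [100,[-212,-320,0],-12],
    [100,[-255,-365,0],-12],
    [100,[-295,-410,0],-12],
    [100,[-335,-455,0],-12],
    [100,[-375,-500,0],-12],
    [100,[-412,-543,0],-12]
  ]
}}

```text
t: 2.6
tool_pos: [0.4206, -0.0222, 0.692]
tool_rot: [-0.055, -3.137, -0.002]
contact_force: [-0.4, 0.2, -0.1]
opening: 0.0855
grip_force: 0.0
```

```bash
python3 go.py .576 -.1005 .40 88
```

```text
t 2.6 pos [ 0.4206 -0.0222  0.692 ] ang 88.0 F [-0.4  0.2 -0.1] T [ 0.024 -0.002 -0.019] op 0.0855 grip 0.0 q [-0.23 -0.43  1.56  0.    2.01 -1.77]
shift mm [-159.1  -73.   291.3] yaw -0.0
```

{"api": "step_arm", "payload": {
  "commands": [
    [100,[-40,-18,50],0],
    [100,[-80,-37,100],0],
    [100,[-120,-55,150],0],
    [100,[-159,-73,200],0],
    [100,[-159,-73,245],0],
    [100,[-159,-73,290],0],
    [100,[-159,-73,320],0],
    [100,[-159,-73,345],0],
    [100,[-159,-73,370],0],
    [100,[-159,-73,393],0],
    [100,[-159,-73,393],0],
    [100,[-159,-73,393],0]
  ]
}}

```text
t: 4.1
tool_pos: [0.5757, -0.0982, 0.3013]
tool_rot: [-0.054, -3.14, -0.0]
contact_force: [-0.2, 0.0, -0.1]
opening: 0.0851
grip_force: 0.0
```

```bash
python3 go.py .576 -.1005 .298 88; python3 - <<'E'
from h import *
a=eyes.get_image("side")[:,:,::-1]; b=eyes.get_image("top")[:,:,::-1]
cv2.imwrite("pics/g1.png",cv2.resize(np.hstack([a[120:270,290:430],b[130:280,190:330]]),None,fx=2.8,fy=2.8))
E
```

```text
t 4.1 pos [ 0.5757 -0.0982  0.3013] ang 88.0 F [-0.2  0.  -0.1] T [0.027 0.05  0.028] op 0.0851 grip 0.0 q [-0.3   0.04  1.8   0.    1.3  -1.83]
shift mm [-0.4 -2.3  3.3] yaw 0.0
```

View pics/g1.png

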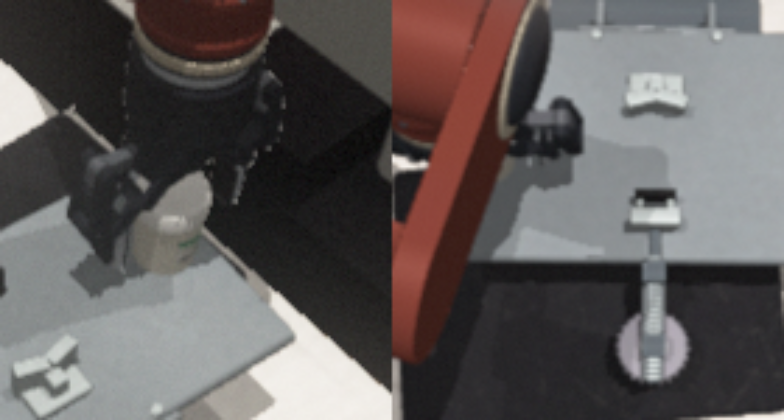

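The side view shows the pot between the two fingers, with nothing touching the printer. Now close on the body.

{"api": "step_arm", "payload": {
  "commands": [
    [100,[0,-2,2],0],
    [50,[0,-2,2],0],
    [35,[0,-2,2],0],
    [20,[0,-2,2],0],
    [20,[0,-2,2],0],
    [20,[0,-2,2],0],
    [20,[0,-2,2],0],
    [20,[0,-2,2],0]
  ],
  "squeeze": 30
}}

```text
t: 5.2
tool_pos: [0.5762, -0.1004, 0.3003]
tool_rot: [0.054, 3.14, -0.0]
contact_force: [1.2, 0.4, 4.1]
opening: 0.0447
grip_force: 18.2
```

```bash
python3 go.py .576 -.1005 .36 88; python3 go.py .5835 -.2266 .36 88
```

```text
t 5.2 pos [ 0.5762 -0.1004  0.3003] ang 88.0 F [1.2 0.4 4.1] T [-0.096 -0.201  0.011] op 0.0447 grip 18.2 q [-0.3   0.04  1.8   0.    1.29 -1.84]
shift mm [  0.1  -0.1 -59.7] yaw 0.0
t 5.2 pos [ 0.5762 -0.1004  0.3003] ang 88.0 F [1.2 0.4 4.1] T [-0.096 -0.201  0.011] op 0.0447 grip 18.2 q [-0.3   0.04  1.8   0.    1.29 -1.84]
shift mm [ -11.7 -125.9  -59.7] yaw 0.0
```

{"api": "step_arm", "payload": {
  "commands": [
    [20,[0,0,-10],0],
    [20,[0,0,-30],0],
    [20,[0,0,-50],0],
    [20,[0,0,-60],0],
    [20,[0,0,-60],0],
    [20,[0,0,-60],0]
  ]
}}

```text
t: 5.95
tool_pos: [0.5757, -0.1002, 0.3591]
tool_rot: [-0.054, -3.14, -0.001]
contact_force: [0.2, 0.5, -1.5]
opening: 0.0445
grip_force: 18.4
```

```bash
python3 go.py .5825 -.2266 .36 88; python3 - <<'E'
from h import *
a=eyes.get_image("side")[:,:,::-1]; b=eyes.get_image("top")[:,:,::-1]
cv2.imwrite("pics/g2.png",cv2.resize(np.hstack([a[100:290,210:400],b[120:310,190:380]]),None,fx=2.1,fy=2.1))
E
```

```text
t 5.95 pos [ 0.5757 -0.1002  0.3591] ang 88.0 F [ 0.2  0.5 -1.5] T [ 0.006 -0.033 -0.039] op 0.0445 grip 18.4 q [-0.3  -0.01  1.75  0.    1.4  -1.84]
shift mm [ -11.1 -126.    -1. ] yaw 0.0
```

View pics/g2.png

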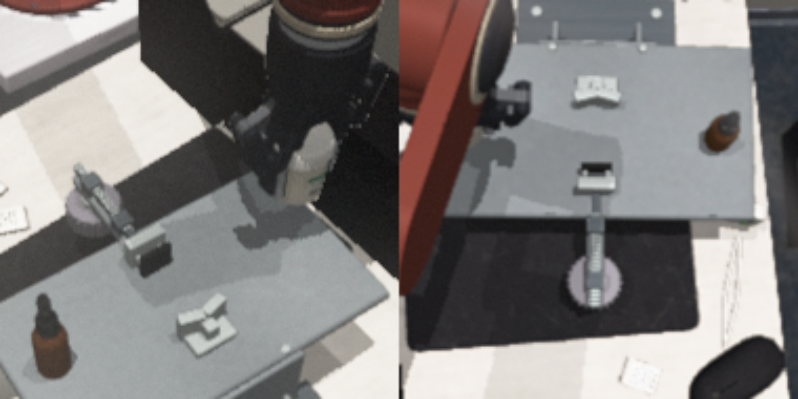

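The pot is held upright and clear of the board. The stop and pad are in line at column 284 in the top view, and the pad gap is roughly 17 mm. I carry the pot to 4-5 mm short of the stop and lower it.

{"api": "step_arm", "payload": {
  "commands": [
    [20,[-1,-20,0],0],
    [20,[-3,-50,0],0],
    [20,[-5,-80,0],0],
    [20,[-7,-110,0],0],
    [20,[-8,-125,0],0],
    [20,[-8,-125,0],0],
    [20,[-8,-125,0],0],
    [20,[-8,-125,15],0],
    [20,[-8,-125,30],0],
    [20,[-8,-125,45],0],
    [20,[-8,-125,50],0],
    [20,[-8,-125,50],0]
  ]
}}

```text
t: 7.55
tool_pos: [0.5795, -0.2254, 0.3089]
tool_rot: [-0.054, -3.14, -0.001]
contact_force: [-0.0, 0.3, -0.8]
opening: 0.0447
grip_force: 18.4
```

```bash
python3 go.py .5795 -.2258 .3003 88; python3 - <<'E'
from h import *
a=eyes.get_image("side")[:,:,::-1]; b=eyes.get_image("top")[:,:,::-1]
cv2.imwrite("pics/g3.png",cv2.resize(np.hstack([a[140:290,210:360],b[130:280,210:360]]),None,fx=2.6,fy=2.6))
E
```

```text
t 7.55 pos [ 0.5795 -0.2254  0.3089] ang 88.0 F [-0.   0.3 -0.8] T [-0.007 -0.054  0.014] op 0.0447 grip 18.4 q [-0.49  0.12  1.7   0.    1.32 -2.03]
shift mm [ 0.  -0.4  8.6] yaw 0.0
```

View pics/g3.png

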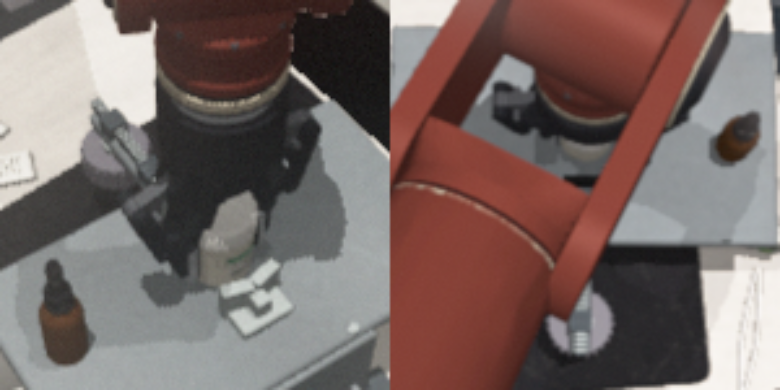

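The pot hovers in front of the vee, in line with it and clear of the dropper. I lower it and release.

{"api": "step_arm", "payload": {
  "commands": [
    [20,[0,0,4],0],
    [20,[0,0,8],0],
    [20,[0,0,9],0],
    [20,[0,0,9],0],
    [65,[0,0,9],0],
    [85,[0,0,9],0],
    [100,[0,0,9],0],
    [100,[0,0,9],0],
    [100,[0,0,9],0]
  ]
}}

```text
t: 8.78
tool_pos: [0.5796, -0.2255, 0.3007]
tool_rot: [0.054, 3.141, -0.0]
contact_force: [0.3, -0.5, -0.3]
opening: 0.0855
grip_force: 0.0
```

{"api": "step_arm", "payload": {
  "commands": [
    [100,[0,0,-10],0],
    [100,[0,0,-30],0],
    [100,[0,0,-60],0],
    [100,[0,0,-90],0],
    [100,[0,0,-110],0],
    [100,[20,0,-110],0],
    [100,[60,0,-110],0],
    [100,[100,0,-110],0],
    [100,[130,0,-110],0],
    [100,[149,0,-110],0],
    [100,[149,0,-110],0]
  ]
}}

```text
t: 10.15
tool_pos: [0.43, -0.2204, 0.4115]
tool_rot: [0.056, 3.14, -0.001]
contact_force: [-0.1, -0.2, -0.4]
opening: 0.0856
grip_force: 0.0
```

```bash
python3 go.py .4356 -.2212 .244 88; python3 - <<'E'
from h import *
a=eyes.get_image("side")[:,:,::-1]; b=eyes.get_image("top")[:,:,::-1]
cv2.imwrite("pics/g4.png",cv2.resize(np.hstack([a[140:290,210:360],b[130:280,210:360]]),None,fx=2.6,fy=2.6))
E
```

```text
t 10.15 pos [ 0.43   -0.2204  0.4115] ang 88.0 F [-0.1 -0.2 -0.4] T [-0.021 -0.034  0.015] op 0.0856 grip 0.0 q [-0.63 -0.3   1.93  0.    1.52 -2.16]
shift mm [ -5.4  -0.5 167.5] yaw -0.0
```

View pics/g4.png

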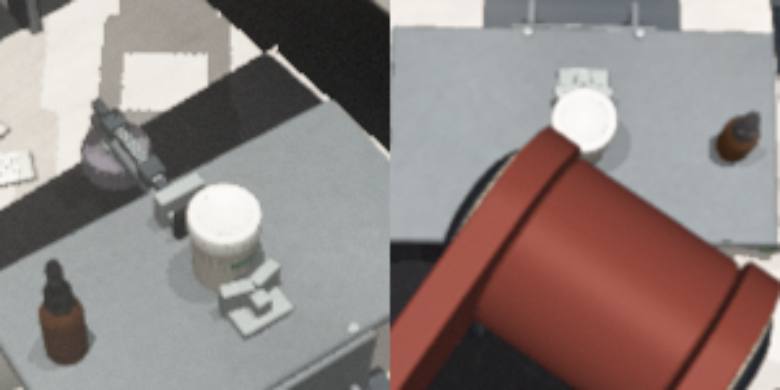

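The pot stands upright in the nest with the dropper untouched. Now the knob: turn to -40° at height, descend astride the tongue and grip.

{"api": "step_arm", "payload": {
  "commands": [
    [100,[-5,0,20],8],
    [100,[-5,0,40],16],
    [100,[-5,0,60],24],
    [100,[-5,0,80],32],
    [100,[-5,0,95],40],
    [100,[-5,0,110],40],
    [100,[-5,0,125],40],
    [100,[-5,0,140],40],
    [100,[-5,0,155],40],
    [100,[-5,0,167],40],
    [100,[-5,0,167],40],
    [100,[-5,0,167],40]
  ]
}}

```text
t: 11.75
tool_pos: [0.4359, -0.2207, 0.2441]
tool_rot: [1.125, 2.933, -0.0]
contact_force: [-0.1, 0.0, -0.3]
opening: 0.0854
grip_force: 0.0
```

```bash
python3 go.py .4356 -.2205 .244 48
```

```text
t 11.75 pos [ 0.4359 -0.2207  0.2441] ang 48.0 F [-0.1  0.  -0.3] T [ 0.026 -0.004 -0.014] op 0.0854 grip 0.0 q [-0.62 -0.12  2.06  0.    1.2  -1.46]
shift mm [ 0.4 -0.   0.1] yaw 0.0
```

{"api": "step_arm", "payload": {
  "commands": [
    [75,[0,0,0],0],
    [60,[0,0,0],0],
    [40,[0,0,0],0],
    [30,[0,0,0],0],
    [30,[0,0,0],0],
    [30,[0,0,0],0],
    [30,[0,0,0],0]
  ],
  "squeeze": 50
}}

```text
t: 12.62
tool_pos: [0.4373, -0.2193, 0.2457]
tool_rot: [1.125, 2.929, 0.011]
contact_force: [5.0, 10.8, 7.5]
opening: 0.0494
grip_force: 51.5
```

```bash
python3 go.py .4356 -.2205 .244 48
```

```text
t 12.62 pos [ 0.4373 -0.2193  0.2457] ang 48.0 F [ 5.  10.8  7.5] T [ 1.911 -0.894 -0.086] op 0.0494 grip 51.5 q [-0.62 -0.12  2.06  0.01  1.2  -1.46]
shift mm [ 0.5 -2.1  1.7] yaw -0.0
```

{"api": "step_arm", "payload": {
  "commands": [
    [30,[0,2,-1],0],
    [30,[0,2,-1],0],
    [30,[0,2,-1],-6],
    [30,[0,2,-1],-12],
    [30,[0,2,-1],-18],
    [30,[0,2,-1],-24],
    [30,[0,2,-1],-30],
    [30,[0,2,-1],-30]
  ]
}}

```text
t: 13.62
tool_pos: [0.4382, -0.218, 0.2458]
tool_rot: [0.326, 3.12, 0.008]
contact_force: [5.9, 10.1, 4.2]
opening: 0.0496
grip_force: 52.4
```

```bash
python3 go.py .4373 -.2193 .244 78
```

```text
t 13.62 pos [ 0.4382 -0.218   0.2458] ang 78.1 F [ 5.9 10.1  4.2] T [ 1.956 -1.003  0.216] op 0.0496 grip 52.4 q [-0.62 -0.12  2.06  0.01  1.2  -1.98]
shift mm [ 0.6 -1.5  1.7] yaw 0.1
```

{"api": "step_arm", "payload": {
  "commands": [
    [30,[-1,2.5,-1],0],
    [30,[-1,2.5,-1],-6],
    [30,[-1,2.5,-1],-12],
    [30,[-1,2.5,-1],-18],
    [30,[-1,2.5,-1],-18]
  ]
}}

```text
t: 14.25
tool_pos: [0.4388, -0.2166, 0.2458]
tool_rot: [-0.166, 3.136, 0.002]
contact_force: [3.9, 4.2, -0.0]
opening: 0.0497
grip_force: 53.1
```

```bash
python3 go.py .4373 -.2193 .244 78
```

```text
t 14.25 pos [ 0.4388 -0.2166  0.2458] ang 96.0 F [ 3.9  4.2 -0. ] T [ 0.917 -0.58   0.248] op 0.0497 grip 53.1 q [-0.61 -0.12  2.06  0.    1.2  -2.29]
shift mm [ 1.8 -2.5  1.8] yaw 18.0
```

{"api": "step_arm", "payload": {
  "commands": [
    [30,[0,0,0],-6],
    [30,[0,0,0],-12],
    [30,[0,0,0],-12]
  ]
}}

```text
t: 14.62
tool_pos: [0.4387, -0.2163, 0.2458]
tool_rot: [-0.493, 3.102, 0.004]
contact_force: [3.8, 5.1, 1.3]
opening: 0.0499
grip_force: 53.2
```

```bash
python3 go.py .4373 -.2193 .244 78
```

```text
t 14.62 pos [ 0.4387 -0.2163  0.2458] ang 108.1 F [3.8 5.1 1.3] T [ 1.206 -0.422  0.249] op 0.0499 grip 53.2 q [-0.61 -0.12  2.06  0.    1.2  -2.5 ]
shift mm [ 2.3 -2.4  1.8] yaw 30.1
```

{"api": "step_arm", "payload": {
  "commands": [
    [30,[0,0,0],-5],
    [30,[0,0,0],-10],
    [30,[0,0,0],-10]
  ]
}}

```text
t: 15.0
tool_pos: [0.4387, -0.216, 0.2457]
tool_rot: [-0.761, 3.047, 0.006]
contact_force: [3.2, 6.8, 2.7]
opening: 0.0495
grip_force: 53.4
```

```bash
python3 go.py .4373 -.2193 .244 78
```

```text
t 15.0 pos [ 0.4387 -0.216   0.2457] ang 118.0 F [3.2 6.8 2.7] T [ 1.452 -0.227  0.25 ] op 0.0495 grip 53.4 q [-0.61 -0.12  2.06  0.    1.2  -2.67]
shift mm [ 2.8 -2.3  1.7] yaw 40.0
```

{"api": "step_arm", "payload": {
  "commands": [
    [30,[0,0,0],-5],
    [30,[0,0,0],-10],
    [30,[0,0,0],-10]
  ]
}}

```text
t: 15.38
tool_pos: [0.4386, -0.2158, 0.2458]
tool_rot: [-1.024, 2.969, 0.007]
contact_force: [2.6, 9.2, 4.4]
opening: 0.0498
grip_force: 53.5
```

```bash
python3 go.py .4385 -.2165 .244 78; python3 - <<'E'
from h import *
a=eyes.get_image("side")[:,:,::-1]; b=eyes.get_image("top")[:,:,::-1]
cv2.imwrite("pics/g5.png",cv2.resize(np.hstack([a[140:290,210:360],b[130:280,210:360]]),None,fx=2.6,fy=2.6))
E
```

```text
t 15.38 pos [ 0.4386 -0.2158  0.2458] ang 128.1 F [2.6 9.2 4.4] T [ 1.609 -0.065  0.283] op 0.0498 grip 53.5 q [-0.61 -0.12  2.06  0.    1.2  -2.85]
shift mm [ 0.5 -0.5  1.8] yaw 50.1
```

View pics/g5.png

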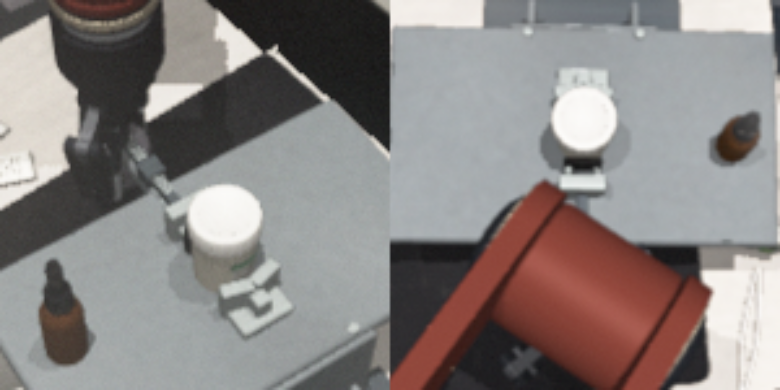

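The pad is now close to the pot, which still stands upright against the vee. I regrip with a corrected centre of about (0.436,-0.2175).

{"api": "step_arm", "payload": {
  "commands": [
    [60,[0,0,0],0],
    [80,[0,0,0],0],
    [100,[0,0,0],0],
    [100,[0,0,0],0],
    [100,[0,0,0],10],
    [100,[0,0,0],20],
    [100,[0,0,0],30],
    [100,[0,0,0],40],
    [100,[0,0,0],50],
    [100,[0,0,0],60],
    [100,[0,0,0],65],
    [100,[0,0,0],65]
  ]
}}

```text
t: 16.98
tool_pos: [0.4385, -0.217, 0.2458]
tool_rot: [0.731, 3.055, -0.001]
contact_force: [-0.1, 0.3, 0.1]
opening: 0.0856
grip_force: 0.0
```

```bash
python3 go.py .436 -.2175 .244 63
```

```text
t 16.98 pos [ 0.4385 -0.217   0.2458] ang 63.1 F [-0.1  0.3  0.1] T [-0.012 -0.046  0.126] op 0.0856 grip 0.0 q [-0.61 -0.12  2.06 -0.    1.2  -1.71]
shift mm [ 2.  -1.6  1.8] yaw 0.1
```

{"api": "step_arm", "payload": {
  "commands": [
    [75,[2,-1,0],0],
    [60,[2,-1,0],0],
    [40,[2,-1,0],0],
    [30,[2,-1,0],0],
    [30,[2,-1,0],0],
    [30,[2,-1,0],0],
    [30,[2,-1,0],0]
  ]
}}

```text
t: 17.85
tool_pos: [0.4364, -0.2167, 0.246]
tool_rot: [-0.732, -3.055, -0.001]
contact_force: [-1.5, 3.3, 5.6]
opening: 0.0497
grip_force: 51.8
```

```bash
python3 go.py .436 -.2175 .244 63
```

```text
t 17.85 pos [ 0.4364 -0.2167  0.246 ] ang 63.0 F [-1.5  3.3  5.6] T [0.693 0.341 0.072] op 0.0497 grip 51.8 q [-0.61 -0.12  2.06  0.    1.2  -1.71]
shift mm [-0.1 -0.9  2. ] yaw 0.0
```

{"api": "step_arm", "payload": {
  "commands": [
    [30,[0,0,0],-3],
    [30,[0,0,0],-6],
    [30,[0,0,0],-6]
  ]
}}

```text
t: 18.23
tool_pos: [0.4364, -0.2167, 0.246]
tool_rot: [-0.57, -3.089, -0.001]
contact_force: [-2.5, 3.4, 5.8]
opening: 0.0498
grip_force: 52.1
```

```bash
python3 go.py .436 -.2175 .244 63
```

```text
t 18.23 pos [ 0.4364 -0.2167  0.246 ] ang 69.1 F [-2.5  3.4  5.8] T [0.712 0.269 0.256] op 0.0498 grip 52.1 q [-0.61 -0.12  2.06  0.    1.2  -1.82]
shift mm [ 0.  -0.9  2. ] yaw 6.1
```

{"api": "step_arm", "payload": {
  "commands": [
    [30,[0,0,0],-3],
    [30,[0,0,0],-6],
    [30,[0,0,0],-6]
  ]
}}

```text
t: 18.6
tool_pos: [0.4364, -0.2167, 0.246]
tool_rot: [-0.408, -3.115, -0.001]
contact_force: [-2.3, 4.0, 5.6]
opening: 0.0499
grip_force: 52.1
```

```bash
python3 go.py .436 -.2175 .244 63
```

```text
t 18.6 pos [ 0.4364 -0.2167  0.246 ] ang 75.1 F [-2.3  4.   5.6] T [0.699 0.299 0.282] op 0.0499 grip 52.1 q [-0.61 -0.12  2.06  0.    1.2  -1.92]
shift mm [ 0.1 -0.9  2. ] yaw 12.1
```

{"api": "step_arm", "payload": {
  "commands": [
    [30,[0,0,0],-3],
    [30,[0,0,0],-6],
    [30,[0,0,0],-6]
  ]
}}

```text
t: 18.98
tool_pos: [0.4364, -0.2167, 0.246]
tool_rot: [-0.244, -3.132, -0.001]
contact_force: [-2.4, 3.4, 5.3]
opening: 0.0501
grip_force: 52.1
```

```bash
python3 go.py .436 -.2175 .244 63
```

```text
t 18.98 pos [ 0.4364 -0.2167  0.246 ] ang 81.1 F [-2.4  3.4  5.3] T [0.625 0.318 0.32 ] op 0.0501 grip 52.1 q [-0.61 -0.12  2.06  0.    1.2  -2.03]
shift mm [ 0.2 -0.9  2. ] yaw 18.1
```

{"api": "step_arm", "payload": {
  "commands": [
    [30,[0,0,0],-3],
    [30,[0,0,0],-3],
    [30,[0,0,0],-3]
  ]
}}

```text
t: 19.35
tool_pos: [0.4364, -0.2167, 0.246]
tool_rot: [-0.162, -3.137, -0.001]
contact_force: [-2.2, 3.4, 5.3]
opening: 0.0502
grip_force: 52.1
```

```bash
python3 go.py .436 -.2175 .244 63; python3 - <<'E'
from h import *
for k in range(4):
    o=None;eyes.get_image("side"); print(monitor.get_obs()["wrist_torque"].round(3))
a=eyes.get_image("side")[:,:,::-1]; b=eyes.get_image("top")[:,:,::-1]
old=cv2.imread("pics/g4.png"); old2=cv2.imread("pics/g5.png"); new=cv2.resize(np.hstack([a[140:290,210:360],b[130:280,210:360]]),None,fx=2.6,fy=2.6)
for I in(old,old2,new):
  for (x0,x1,y0,y1) in((180,270,175,300),(545,625,80,165)):
    m=(I[y0:y1,x0:x1].min(2)>225).astype(np.uint8); c=max(cv2.findContours(m,0,2)[0],key=cv2.contourArea); M=cv2.moments(c);print(round(M["m10"]/M["m00"]/2.6,2),round(M["m01"]/M["m00"]/2.6,2),end="  ")
  print()
E
```

```text
t 19.35 pos [ 0.4364 -0.2167  0.246 ] ang 84.1 F [-2.2  3.4  5.3] T [0.63  0.314 0.159] op 0.0502 grip 52.1 q [-0.61 -0.12  2.06  0.    1.2  -2.08]
shift mm [ 0.3 -0.8  2. ] yaw 21.1
[0.659 0.297 0.238]
[0.661 0.382 0.202]
[0.587 0.331 0.249]
[0.649 0.308 0.241]
16.89 14.82  15.49 14.24  
17.04 15.1  15.06 14.47  
18.29 16.64  15.06 12.64
```

{"api": "step_arm", "payload": {
  "commands": [
    [30,[0,0,0],-2],
    [30,[0,0,0],-4]
  ]
}}

```text
t: 19.9
tool_pos: [0.4363, -0.2167, 0.246]
tool_rot: [-0.053, -3.141, -0.001]
contact_force: [-2.2, 3.8, 4.6]
opening: 0.0493
grip_force: 52.1
```

```bash
python3 go.py .436 -.2175 .244 63; python3 -c "
from h import *
for k in range(3): eyes.get_image('top'); print(monitor.get_obs()['wrist_torque'].round(3))"
```

```text
t 19.9 pos [ 0.4363 -0.2167  0.246 ] ang 88.1 F [-2.2  3.8  4.6] T [ 0.601  0.352 -0.211] op 0.0493 grip 52.1 q [-0.61 -0.12  2.06  0.    1.2  -2.15]
shift mm [ 0.3 -0.8  2. ] yaw 25.1
[0.644 0.387 0.004]
[0.652 0.339 0.133]
[0.64  0.363 0.092]
```

{"api": "step_arm", "payload": {
  "commands": [
    [30,[0,0,0],-2],
    [30,[0,0,0],-4]
  ]
}}

```text
t: 20.3
tool_pos: [0.4363, -0.2167, 0.246]
tool_rot: [0.056, -3.141, -0.001]
contact_force: [-2.6, 3.2, 5.0]
opening: 0.0494
grip_force: 52.1
```

```bash
python3 go.py .436 -.2175 .244 63; cat > lid.py <<'E'
from h import *
t=[]
for k in range(3): b=eyes.get_image('top'); t.append(monitor.get_obs()['wrist_torque'].round(3)[2])
new=cv2.resize(b[130:280,210:360],None,fx=2.6,fy=2.6); x0,x1,y0,y1=155,235,75,165
m=(new[y0:y1,x0:x1].min(2)>225).astype(np.uint8); c=max(cv2.findContours(m,0,2)[0],key=cv2.contourArea); M=cv2.moments(c)
print(t,"lid",M["m10"]/M["m00"]/2.6,M["m01"]/M["m00"]/2.6-5/2.6)
E
python3 lid.py
```

```text
t 20.3 pos [ 0.4363 -0.2167  0.246 ] ang 92.1 F [-2.6  3.2  5. ] T [ 0.595  0.406 -0.251] op 0.0494 grip 52.1 q [-0.61 -0.12  2.06  0.    1.2  -2.22]
shift mm [ 0.4 -0.7  2. ] yaw 29.1
[np.float64(-0.038), np.float64(0.133), np.float64(0.104)] lid 15.118950688966304 11.92670306152867
```

{"api": "step_arm", "payload": {
  "commands": [
    [30,[0,0,0],-2],
    [30,[0,0,0],-4],
    [30,[0,0,0],-6],
    [30,[0,0,0],-6]
  ]
}}

```text
t: 20.95
tool_pos: [0.4364, -0.2167, 0.246]
tool_rot: [0.221, -3.134, -0.001]
contact_force: [-2.4, 2.9, 5.2]
opening: 0.0498
grip_force: 52.1
```

```bash
python3 go.py .436 -.2175 .244 63;python3 lid.py
```

```text
t 20.95 pos [ 0.4364 -0.2167  0.246 ] ang 98.1 F [-2.4  2.9  5.2] T [0.629 0.353 0.077] op 0.0498 grip 52.1 q [-0.61 -0.12  2.06  0.    1.2  -2.33]
shift mm [ 0.5 -0.7  2. ] yaw 35.1
[np.float64(0.042), np.float64(0.095), np.float64(0.04)] lid 15.128984558374864 11.387363432699544
```

{"api": "step_arm", "payload": {
  "commands": [
    [30,[0,0,0],-2],
    [30,[0,0,0],-4],
    [30,[0,0,0],-6],
    [30,[0,0,0],-6]
  ]
}}

```text
t: 21.6
tool_pos: [0.4363, -0.2167, 0.246]
tool_rot: [0.384, -3.118, -0.001]
contact_force: [-1.7, 3.8, 5.3]
opening: 0.0496
grip_force: 52.1
```

```bash
python3 go.py .436 -.2175 .244 63;python3 lid.py
```

```text
t 21.6 pos [ 0.4363 -0.2167  0.246 ] ang 104.1 F [-1.7  3.8  5.3] T [0.59  0.321 0.067] op 0.0496 grip 52.1 q [-0.61 -0.12  2.06  0.    1.2  -2.43]
shift mm [ 0.5 -0.7  2. ] yaw 41.1
[np.float64(0.066), np.float64(0.073), np.float64(0.071)] lid 15.142694596672754 11.15880190763186
```

The lid's row stops following the pad from about 100°, so the pot is seated there. I continue to about 119° (13 N), checking on the way.

{"api": "step_arm", "payload": {
  "commands": [
    [30,[0,0,0],-1],
    [30,[0,0,0],-2],
    [30,[0,0,0],-3],
    [30,[0,0,0],-4],
    [30,[0,0,0],-5],
    [30,[0,0,0],-6],
    [30,[0,0,0],-7]
  ]
}}

```text
t: 22.62
tool_pos: [0.4363, -0.2168, 0.246]
tool_rot: [0.573, -3.089, -0.001]
contact_force: [-2.0, 3.3, 5.1]
opening: 0.0495
grip_force: 52.0
```

```bash
python3 go.py .436 -.2175 .244 63;python3 lid.py
```

```text
t 22.62 pos [ 0.4363 -0.2168  0.246 ] ang 111.0 F [-2.   3.3  5.1] T [ 0.627  0.44  -0.332] op 0.0495 grip 52.0 q [-0.61 -0.12  2.06  0.    1.2  -2.55]
shift mm [ 0.6 -0.6  2. ] yaw 48.0
[np.float64(-0.198), np.float64(-0.15), np.float64(-0.102)] lid 15.150238996392842 11.110422552730242
```

{"api": "step_arm", "payload": {
  "commands": [
    [30,[0,0,0],-1],
    [30,[0,0,0],-2],
    [30,[0,0,0],-3],
    [30,[0,0,0],-4]
  ]
}}

```text
t: 23.28
tool_pos: [0.4363, -0.2168, 0.246]
tool_rot: [0.68, -3.067, -0.001]
contact_force: [-1.7, 3.5, 5.5]
opening: 0.0493
grip_force: 52.0
```

```bash
python3 go.py .436 -.2175 .244 63;python3 lid.py
```

```text
t 23.27 pos [ 0.4363 -0.2168  0.246 ] ang 115.0 F [-1.7  3.5  5.5] T [ 0.546  0.313 -0.361] op 0.0493 grip 52.0 q [-0.61 -0.12  2.06  0.    1.2  -2.62]
shift mm [ 0.6 -0.5  2. ] yaw 52.0
[np.float64(-0.171), np.float64(-0.117), np.float64(-0.159)] lid 15.146965225944568 11.079606905852348
```

The lid has stopped moving, and the moving torque of 0.36 against a base of about 0.27 agrees with 9-10 N. A little more, then release.

{"api": "step_arm", "payload": {
  "commands": [
    [30,[0,0,0],-1],
    [30,[0,0,0],-2],
    [30,[0,0,0],-3],
    [30,[0,0,0],-4]
  ]
}}

```text
t: 23.92
tool_pos: [0.4363, -0.2168, 0.246]
tool_rot: [0.787, -3.041, -0.001]
contact_force: [-2.6, 2.8, 5.2]
opening: 0.0495
grip_force: 52.0
```

```bash
python3 go.py .436 -.2175 .244 63;python3 lid.py
```

```text
t 23.93 pos [ 0.4363 -0.2168  0.246 ] ang 119.0 F [-2.6  2.8  5.2] T [ 0.552  0.355 -0.361] op 0.0495 grip 52.0 q [-0.61 -0.12  2.06  0.    1.2  -2.69]
shift mm [ 0.6 -0.4  2. ] yaw 56.0
[np.float64(-0.259), np.float64(-0.132), np.float64(-0.155)] lid 15.14638662269282 11.056952363149202
```

{"api": "step_arm", "payload": {
  "commands": [
    [60,[0,0,0],0],
    [80,[0,0,0],0],
    [100,[0,0,0],0],
    [100,[0,0,0],0],
    [100,[0,0,0],0],
    [100,[0,0,-20],0],
    [100,[0,0,-50],0],
    [100,[0,0,-90],0],
    [100,[0,0,-130],0],
    [100,[0,0,-170],0],
    [100,[40,0,-200],0],
    [100,[40,0,-200],0]
  ]
}}

```text
t: 25.58
tool_pos: [0.4006, -0.2371, 0.4493]
tool_rot: [-0.783, 3.039, -0.009]
contact_force: [-0.3, -0.0, -0.4]
opening: 0.0852
grip_force: 0.0
```

```bash
python3 go.py .436 -.2175 .244 63;python3 lid.py;python3 - <<'E'
from h import *
a=eyes.get_image("side")[:,:,::-1]; b=eyes.get_image("top")[:,:,::-1]
cv2.imwrite("pics/g6.png",cv2.resize(np.hstack([a[140:290,210:360],b[130:280,210:360]]),None,fx=2.6,fy=2.6))
E
```

```text
t 25.57 pos [ 0.4006 -0.2371  0.4493] ang 118.9 F [-0.3 -0.  -0.4] T [-0.007 -0.013 -0.035] op 0.0852 grip 0.0 q [-0.69 -0.37  1.91 -0.    1.59 -2.77]
shift mm [-40.    1.4 205.4] yaw 55.9
[np.float64(0.013), np.float64(0.002), np.float64(-0.014)] lid 15.152642078651434 11.070249567910283
```

View pics/g6.png

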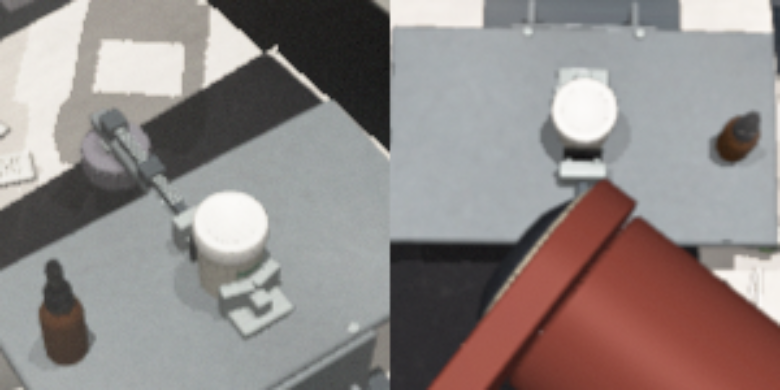

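The pot stands upright, pinched between the pad and the stop. The dropper is untouched and the gripper is clear, so I hand in.

```bash
python3 -c "
from station import finish_job
print(finish_job())"
```

```text
the job is handed in; nothing more can be done
None
```

I handed the job in at about 26 s: the pot stands upright against the stop, held by the pad at about 13 N (estimated from how far the knob was turned past contact), the knob is released, and the dropper bottle was not touched.

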